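# Pull the transport bung from a salvaged valve block before welding

### The job

The salvaged valve block must be vented before it is welded into the sculpture. Take the tight bung with the flat, blade-shaped head, rock it to both sides in its seat until both rubber cheeks beside it have been pushed back, then draw it straight up out of the block and leave it in the aluminium tray. Leave the round-headed bung in the other block where it is.

Things in the scene. Friction and masses are not known exactly. Their poses are not given: they have to be found in the camera images.
- bung: Grey plastic bung, flat blade head, 100 mm tall, 120 g, upright in the slot of a fixed rusty block (92 x 130 mm, top at 52 mm). Origin: centre of its underside, 10 mm above the table when seated; z up; y along the slot, the way it rocks. Head 52 to 100 mm above the origin, 42 mm in x, 18 mm in y: pinch across the 18 mm at about 80 mm. Foot narrow: let go in the tray it topples; that is fine.
- cheek_left (a joint): Stiff black rubber cheek on the bung's +y side, over its 32 mm wide bead, so a plain pull is blocked. Value: m pushed back outward, 0 to 0.012. Yields at 7 N and stays; pushed back means above 0.004. Rock the seated bung about its underside 12 degrees (at most 15) towards each side, any order; then, upright, it lifts freely and clears the block after 45 mm. Cheek top 54 mm above the table.
- cheek_right (a joint): The same cheek on the -y side of the blade-headed bung; value: how far it has been pushed back outward, m, 0 to 0.012.
- tray: Fixed open aluminium tray, 220 mm (x) x 190 mm (y), 35 mm high, walls and floor about 4 mm. Origin: centre of its underside, on the table; z up.
- round_bung: The bystander: a bung of the same grey plastic in an identical block, with a round disc head 42 mm across and 22 mm thick, 74 mm tall in all. Origin: centre of its underside, 10 mm above the table. To be left seated.
Things that resemble listed ones, but are neither listed nor needed, are in the scene too. Leave any green or orange look-alike of the bung alone.

How it is judged:
By the outcome, as a careful person would: the job done as asked, in the order asked, and still so for the second after the job is handed in, with the robot touching nothing.
It also fails if it takes over 45 s, if anything falls off the work surface, if the arm or the gripper's body presses on something with over 40 N, if the wrist force passes 120 N, or if a joint passes its speed limit or range.

### The arm

A 7-joint arm with a two-finger parallel gripper is mounted at the origin on the work surface. World frame = base frame: x ahead of the robot, y to its left, z up, the work surface at z = 0. Lengths are in mm, angles in rad, forces in N, time in s.
With the tool pointing down it reaches from about 400 to 750 mm from the base axis. Payload 19.5 kg.
Tool frame: the origin (TCP) lies at the very end of the fingers, on their centre line; the grasp point (between the pads) lies 19 mm behind it (arm.tcp_to_grasp is the distance from the TCP to the grasp point, in mm); z points along the fingers, y is the line along which they close (so a half turn about z gives the same grasp; the last joint's range is limited). The gripper opens to 85 mm and grips with 20 to 120 N. Pads are 22 mm wide; open, the fingers measure 114 mm over their backs; the gripper's body (76 mm by 85 mm) begins 54 mm behind the grasp point. The pads swing forward as they close: fully open they stand 13 mm farther back than shut.
Start: joints at [-1.206, 0.707, -0.028, 1.485, 0.022, 0.951, -0.075], TCP at [227.497, 528.053, 231.268] pointing down, gripper open.
Joint ranges: [-2.71, 2.71], [-0.32, 2.16], [-1.57, 1.52], [0, 2.45], [-1.46, 4.6], [0, 2.02], [-2.83, 2.83]. Speed limits (rad/s): [1.89, 1.89, 2.57, 2.57, 3.01, 3.01, 3.01].

### API

Orientations are given as a unit quaternion [w, x, y, z].
In Python, from plant import arm, vision gives the robot as it stands.
- The arm moves only by the tool send_rows, never from a script. Its argument "deltas" is a list of rows, each a list of 5 numbers: the shift along the tool's x, y, z in cm, then the turn about the tool's z in rad, then the finger opening in cm, from 0 to 8.54. In form: [[x, y, z, turn, gripper], ...]. A call has 1 to 12 rows; each row shifts and turns the commanded pose from where the row before left it, along the tool's axes as they then stand; what a row does not reach is not made up. A row lasts 1/10 s, in which the tool goes at most 50 mm and 8.59 degrees, less where a joint would pass 70% of its speed; a pose out of reach is approached as far as the arm can. A call is refused whole if a number of a shift passes 5 or a number of a turn 0.15, either way. A call with a gripper value outside its range is refused whole. The fingers move at their own pace and stop on an object; the grip force is fixed at half the most. Time passes only in rows, so rows that do not move let the fingers close. It gives the time, the measured TCP pose, the force, the opening and the grip force at its end, in the units of the state.
- arm.state(): the state, without advancing time (a new reading comes with each control period).
- vision.camera(name): name is "scene" or "top" or "wrist"; returns (picture, depth): 420x560x3 uint8, blue, green, red; 420x560 float32, mm along the optical axis (not along the pixel's ray), 0 where there is no reading.
- vision.camera_info(name): a dict with "camera_matrix" (3x3 intrinsics, pixels), "dist_coeffs" ([k1, k2, p1, p2, k3] as OpenCV has them; the pictures are not rectified), "R" (3x3) and "t" (3): a world point X has camera coordinates R X + t. Camera axes: x right, y down, z forward; pixel columns grow to the right and rows downward; lengths in mm; the calibration is good to about 2 mm. A picture is of the moment at which its call begins: read the wrist's pose just before it. camera_info takes no time and is no camera call; for the wrist camera it gives the pose at the moment of the call.
- arm.hand_in(): hands the job in; it is judged then, once.
The state is a dict: "t": time; "q": joint angles; "dq": joint speeds; "effort": joint torques, N m; "eef_pos": TCP position; "ee_rot": TCP orientation; "wrist_force": force on the tool from outside, world axes, zero at the start; "torque": the same for the moment, N m; "grip_width": finger opening in mm; "grip_force": force on a finger pad.
Only numpy, scipy, OpenCV 4.12 (cv2) and the standard library are available. Lean on these libraries where they do the work, as an engineer would, in place of code of your own. Each camera call takes 0.05 s, during which the arm holds its last target. There are 200 camera calls.

## Working session

There is one attempt and no reset: what is moved stays moved. The work goes in short steps, Python scripts to look and compute and a tool call to move; the robot and the scene stay as the last step left them, time stands still between calls to the robot, and variables do not carry over. Pictures are saved under pics/ and viewed, at most 10 in all, crops included, and the job is handed in when it is done.

Besides the shell and the picture viewer there is one more tool, called as name(argument=value, ...), one argument or row to a line, values as JSON. send_rows: Moves the arm, as the interface text tells. Its arguments: {"type":"object","properties":{"deltas":{"type":"array"}},"required":["deltas"]}

```bash
ls; mkdir -p pics
python3 - <<'E'
from plant import arm, vision
import cv2, numpy as np
s=arm.state(); print({k:np.round(s[k],3) for k in('t','q','eef_pos','ee_rot','wrist_force','grip_width')})
for n in('scene','top'):
    p,d=vision.camera(n); cv2.imwrite(f'pics/{n}0.png',p); np.save(f'pics/{n}0.npy',d)
    i=vision.camera_info(n); print(n,i)
E
```

```text
pics
{'t': np.float64(0.0), 'q': array([-1.206,  0.707, -0.028,  1.485,  0.022,  0.951, -0.076]), 'eef_pos': array([227.39 , 527.812, 230.829]), 'ee_rot': array([-0.   ,  0.202,  0.979, -0.001]), 'wrist_force': array([0.231, 0.461, 0.491]), 'grip_width': np.float64(85.462)}
scene {'camera_matrix': array([[405.01908959,   0.        , 280.87246831],
       [  0.        , 405.01908959, 207.21970673],
       [  0.        ,   0.        ,   1.        ]]), 'dist_coeffs': array([-0.06214524,  0.        ,  0.        ,  0.        ,  0.        ]), 'R': array([[-0.11610655,  0.99321999, -0.00577164],
       [ 0.61887869,  0.06779892, -0.78255509],
       [-0.77685806, -0.09443172, -0.62255459]]), 't': array([  21.74321612, -267.95976888, 1266.82501683])}
top {'camera_matrix': array([[475.93021722,   0.        , 271.49860179],
       [  0.        , 475.93021722, 210.26884155],
       [  0.        ,   0.        ,   1.        ]]), 'dist_coeffs': array([-0.10211107,  0.        ,  0.        ,  0.        ,  0.        ]), 'R': array([[ 0.00726337, -0.99989695, -0.01238305],
       [-0.98437854, -0.00497106, -0.17599481],
       [ 0.17591512,  0.01346793, -0.98431321]]), 't': array([  57.42596638,  539.6695993 , 1146.93981597])}
```

View pics/scene0.png

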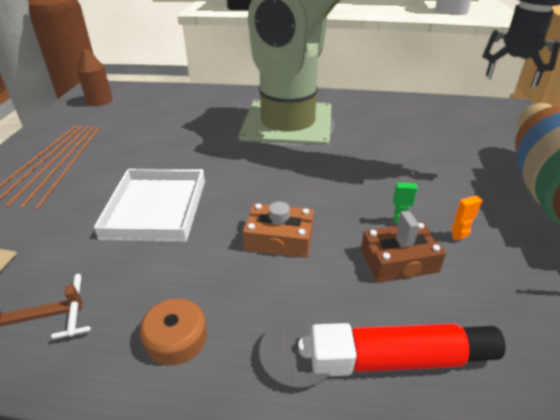

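View pics/top0.png

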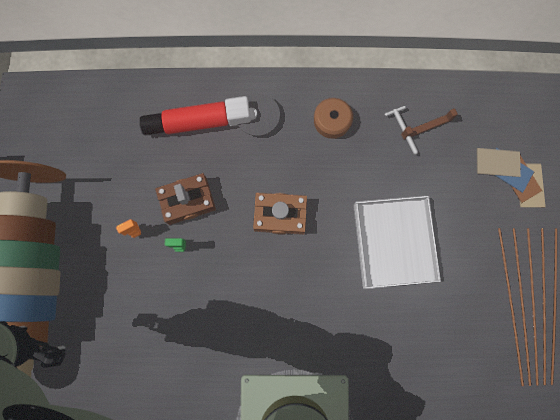

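The scene view shows the bare grey blade at (407,228) in the right rusty block and the round disc at (279,212) in the left block. The green (404,200) and orange (466,217) look-alikes stand loose. In the top view the blade is at (181,194), the round head at (281,210) and the tray at (397,242). The grey blade in the block fits the description. Next I'll measure it and confirm with a crop.

```bash
cat > h.py <<'E'
import cv2, numpy as np
from plant import arm, vision
def cloud(d,i):
    K,D,R,t=[np.array(i[k]) for k in('camera_matrix','dist_coeffs','R','t')]
    v,u=np.mgrid[:d.shape[0],:d.shape[1]]
    n=cv2.undistortPoints(np.stack([u,v],-1).reshape(-1,1,2).astype(float),K,D).reshape(*d.shape,2)
    c=np.dstack([n*d[...,None],d])
    return (c-t)@R
def ray_plane(uv,i,z):
    K,D,R,t=[np.array(i[k]) for k in('camera_matrix','dist_coeffs','R','t')]
    n=cv2.undistortPoints(np.array(uv,float).reshape(-1,1,2),K,D).reshape(-1,2)
    r=np.c_[n,np.ones(len(n))]@R; o=-t@R
    return o+r*((z-o[2])/r[:,2])[:,None]
def rect(P):
    c,(w,h),a=cv2.minAreaRect(P[:,:2].astype(np.float32)); return np.round([*c,w,h,a],1)
E
python3 - <<'E'
from h import *
p=cv2.imread('pics/top0.png'); d=np.load('pics/top0.npy'); i=vision.camera_info('top')
X=cloud(d,i)
def sel(u0,u1,v0,v1,z0,z1):
    Q=X[v0:v1,u0:u1]; m=(Q[...,2]>z0)&(Q[...,2]<z1); return Q[m]
for n,a in dict(blade=(150,220,165,228,95,125),block=(150,220,165,228,44,60),round=(250,312,185,240,75,100),rblock=(250,312,185,240,44,60),tray=(345,450,190,295,25,45),table=(210,245,260,290,-20,20)).items():
    Q=sel(*a); print(n,len(Q),rect(Q) if len(Q)>3 else '', np.round(np.median(Q,0),1) if len(Q) else '')
# block outline by colour at top
hsv=cv2.cvtColor(p,cv2.COLOR_BGR2HSV)
a=cv2.resize(p[165:228,140:250],None,fx=5,fy=5,interpolation=cv2.INTER_CUBIC)
s=cv2.imread('pics/scene0.png')[170:285,345:490]
b=cv2.resize(s,(0,0),fx=3,fy=3,interpolation=cv2.INTER_CUBIC)
h=max(a.shape[0],b.shape[0]); 
f=np.zeros((h,a.shape[1]//1+0,3),np.uint8)
a2=cv2.resize(p[165:228,150:222],None,fx=5,fy=5,interpolation=cv2.INTER_CUBIC)
f=np.zeros((345,360+435,3),np.uint8); f[:315,:360]=a2; f[:,360:]=b
cv2.imwrite('pics/crop.png',f)
E
```

```text
blade 151 [570.9 283.5  43.2  18.7  19.9] [569.4 282.5 111.1]
block 1528 [571.4 282.7 101.1 128.4  18.2] [567.4 276.   53.5]
round 230 [5.342e+02 3.950e+01 4.060e+01 3.900e+01 4.000e-01] [533.7  39.6  84.9]
rblock 1562 [534.3  40.1 130.  100.2  87.1] [530.4  39.5  53.4]
tray 713 [ 464.9 -257.7  220.1  192.5    4.8] [ 474.6 -272.9   34.6]
table 1043 [380.3 174.5  74.4  88.7   0.8] [379.3 173.9   1.3]
```

View pics/crop.png

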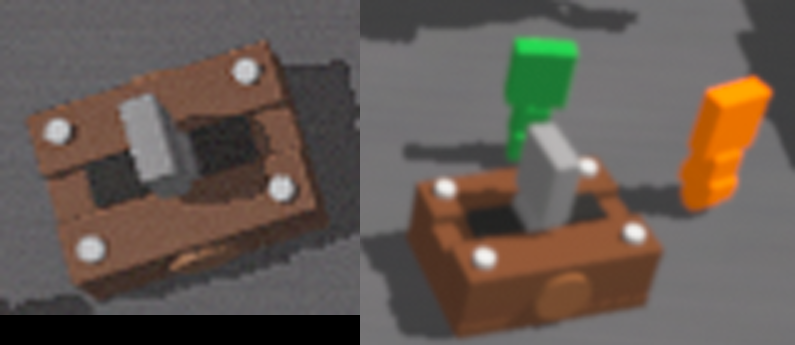

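The crop confirms it: the blade head at crop (150,135), in the block with black cheeks, is a plain grey blade. It measures 43 x 19 mm with its top at 111 mm, which matches the description. The bung is at about (571, 283.5) with yaw about 19°. I'll turn the tool and go above it.

send_rows(
  deltas=[
    [0, 0, 0, -0.123, 8.5],
    [0, 0, 0, -0.123, 8.5],
    [0, 0, 0, -0.123, 8.5],
    [0, 0, 0, -0.123, 8.5],
    [0, 0, 0, -0.123, 8.5],
    [0, 0, 0, -0.125, 8.5],
  ],
)

```text
t: 0.7
eef_pos: [227.5, 527.9, 231.0]
ee_rot: [-0.0, -0.168, 0.986, -0.0]
wrist_force: [0.1, -0.2, -0.7]
grip_width: 85.1
grip_force: 0.0
```

send_rows(
  deltas=[
    [-2.04, -2.86, 0, 0, 8.5],
    [-2.04, -2.86, 0, 0, 8.5],
    [-2.04, -2.86, 0, 0, 8.5],
    [-2.04, -2.86, 0, 0, 8.5],
    [-2.04, -2.86, 0, 0, 8.5],
    [-2.04, -2.86, 0, 0, 8.5],
    [-2.04, -2.86, 0, 0, 8.5],
    [-2.04, -2.86, 0, 0, 8.5],
    [-2.04, -2.86, 0, 0, 8.5],
    [-2.04, -2.86, 0, 0, 8.5],
    [-2.04, -2.86, 0, 0, 8.5],
    [-2.04, -2.86, 0, 0, 8.5],
  ],
)

```text
t: 1.9
eef_pos: [572.1, 282.6, 231.0]
ee_rot: [-0.0, -0.166, 0.986, -0.0]
wrist_force: [0.4, 0.6, 0.1]
grip_width: 84.8
grip_force: 0.0
```

```bash
cat >> h.py <<'E'
def st():
    s=arm.state(); w,x,y,z=s['ee_rot']
    ang=np.degrees(np.arctan2(2*(x*y+w*z)*1.0, 1-2*(y*y+z*z)))  # tool x heading
    print('t',round(float(s['t']),2),'tcp',np.round(s['eef_pos'],1),'xhead',round(ang,1),'q',np.round(s['ee_rot'],3),'F',np.round(s['wrist_force'],1),'w',round(float(s['grip_width']),1),'gf',s['grip_force'])
    return s
E
python3 - <<'E'
from h import *
st(); p,d=vision.camera('wrist'); i=vision.camera_info('wrist'); cv2.imwrite('pics/w1.png',p)
X=cloud(d,i); ok=d>0
hsv=cv2.cvtColor(p,cv2.COLOR_BGR2HSV)
for n,z0,z1,sm in(('head',95,118,60),('block',44,60,999)):
    m=ok&(X[...,2]>z0)&(X[...,2]<z1)&(hsv[...,1]<sm)&(np.hypot(X[...,0]-571,X[...,1]-283)<90)
    print(n,m.sum(), rect(X[m]) if m.sum()>5 else '', np.round(np.median(X[m],0),1) if m.any() else '')
E
```

```text
t 1.9 tcp [572.1 282.6 231. ] xhead -160.9 q [-0.    -0.166  0.986 -0.   ] F [0.4 0.6 0.1] w 84.8 gf 0.0
head 957 [575.7 276.9  41.8  17.6  18.6] [574.  276.  109.2]
block 8414 [575.8 276.2  97.8 129.9  18. ] [570.4 271.1  51.5]
```

View pics/w1.png

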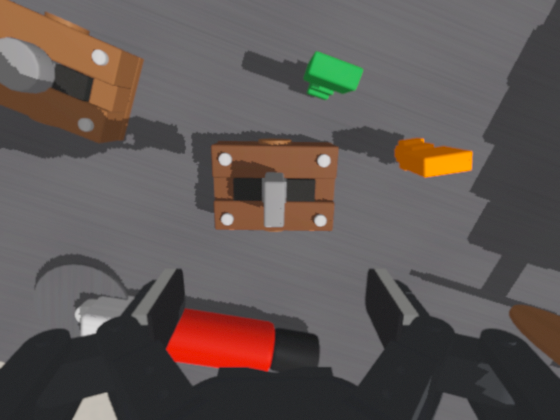

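The wrist view shows the blade at (275,198) between the open fingers, with the green (333,73) and orange (433,158) look-alikes clear of it. The wrist and top estimates differ by about 8 mm, so I'll check with the scene camera as a third view.

Run:
```python
from h import *
i=vision.camera_info('scene'); d=np.load('pics/scene0.npy'); p=cv2.imread('pics/scene0.png')
X=cloud(d,i); 
w=np.hypot(X[...,0]-572,X[...,1]-281)<95
for n,z0,z1 in(('head',103,118),('headall',80,118),('block',46,60)):
    m=(d>0)&w&(X[...,2]>z0)&(X[...,2]<z1)
    print('scene',n,m.sum(),rect(X[m]),np.round(np.median(X[m],0),1))
i=vision.camera_info('wrist'); print(i['camera_matrix'][0], 'cam pos',np.round(-i['R'].T@i['t'],1), np.round(i['R'],3).tolist())
def proj(P): 
    return cv2.projectPoints(np.array(P,float).reshape(-1,1,3),cv2.Rodrigues(i['R'])[0],i['t'],i['camera_matrix'],i['dist_coeffs'])[0].reshape(-1,2).round(1).tolist()
s=arm.state()['eef_pos']; print(proj([s, [s[0],s[1],110]]))
```

```text
scene head 175 [571.8 279.6  44.2  17.5  17.7] [574.1 279.4 108.1]
scene headall 367 [571.9 279.4  44.3  18.   17.7] [579.4 277.9 101.8]
scene block 1836 [571.4 280.2  92.7 132.3  17.8] [584.6 269.7  51.1]
[312.29295477   0.         274.76038794] cam pos [503.8 254.1 372.9] [[-0.322, 0.947, -0.003], [0.903, 0.308, 0.3], [0.285, 0.094, -0.954]]
[[273.5, 271.7], [274.5, 205.5]]
```

Run:
```python
from h import *
st(); i=vision.camera_info('wrist'); p,d=vision.camera('wrist'); st()
X=cloud(d,i); ok=d>0
hsv=cv2.cvtColor(p,cv2.COLOR_BGR2HSV)
m=ok&(X[...,2]>95)&(X[...,2]<118)&(hsv[...,1]<60)&(np.hypot(X[...,0]-571,X[...,1]-283)<60)
print(m.sum(), rect(X[m]), np.round(np.median(X[m],0),1), np.argwhere(m).mean(0))
```

```text
t 1.95 tcp [576.5 277.7 230.5] xhead -161.2 q [ 0.    -0.163  0.987 -0.002] F [ 7.3 -6.9 -0.7] w 85.0 gf 0.0
t 2.0 tcp [574.2 279.7 230.3] xhead -161.2 q [ 0.    -0.163  0.987 -0.001] F [ 0.3  0.3 -0.9] w 84.9 gf 0.0
984 [571.  282.   41.5  17.8  18.8] [569.  281.2 109.7] [199.15650407 280.77947154]
```

The earlier shift came from the arm still settling. Three views now agree on about (571, 281.5) with yaw about 18.7°. I'll settle before correcting.

send_rows(
  deltas=[
    [0, 0, 0, 0, 6.0],
    [0, 0, 0, 0, 6.0],
    [0, 0, 0, 0, 6.0],
    [0, 0, 0, 0, 6.0],
  ],
)

```text
t: 2.4
eef_pos: [570.7, 284.3, 231.4]
ee_rot: [-0.0, -0.166, 0.986, 0.0]
wrist_force: [1.0, -0.9, 0.2]
grip_width: 60.2
grip_force: 0.0
```

send_rows(
  deltas=[
    [0.06, -0.27, 0, 0, 6.0],
    [0, 0, 2.0, 0, 6.0],
    [0, 0, 2.0, 0, 6.0],
    [0, 0, 2.0, 0, 6.0],
    [0, 0, 2.0, 0, 6.0],
    [0, 0, 2.0, 0, 6.0],
    [0, 0, 2.0, 0, 6.0],
    [0, 0, 2.0, 0, 6.0],
    [0, 0, 1.5, 0, 6.0],
    [0, 0, 0.8, 0, 6.0],
    [0, 0, 0, 0, 6.0],
    [0, 0, 0, 0, 6.0],
  ],
)

```text
t: 3.6
eef_pos: [571.7, 281.2, 69.0]
ee_rot: [0.0, -0.166, 0.986, 0.0]
wrist_force: [-0.5, -0.2, 1.1]
grip_width: 60.3
grip_force: 0.0
```

```bash
cat >> h.py <<'E'
def tilt(name,save=None):
    st(); i=vision.camera_info(name); p,d=vision.camera(name); X=cloud(d,i)
    if save: cv2.imwrite(save,p)
    a=np.radians(18.7); ax=np.array([np.cos(a),np.sin(a)]); ay=np.array([-np.sin(a),np.cos(a)])
    L=X[...,:2]-[571,281.5]; bx=L@ax; by=L@ay; z=X[...,2]
    hsv=cv2.cvtColor(p,cv2.COLOR_BGR2HSV)
    m=(d>0)&(abs(bx)<24)&(abs(by)<50)&(z>60)&(z<118)&(hsv[...,1]<60)&(hsv[...,2]>85)
    return p,m,bx,by,z
E
python3 - <<'E'
from h import *
s,m,bx,by,z=tilt('scene','pics/s1.png'); 
for z0 in range(60,116,6):
    k=m&(z>=z0)&(z<z0+6); print(z0,k.sum(), np.round(np.percentile(by[k],[5,50,95]),1) if k.sum()>3 else '', np.round(np.percentile(bx[k],[5,50,95]),1) if k.sum()>3 else '')
cv2.imwrite('pics/c2.png',cv2.resize(s[150:300,330:500],None,fx=4,fy=4)[:600])
E
```

```text
t 3.6 tcp [571.7 281.2  69. ] xhead -160.9 q [ 0.    -0.166  0.986  0.   ] F [-0.5 -0.2  1.1] w 60.3 gf 0.0
60 38 [-12.4  -9.4  -1.2] [-16.8   2.6  20.1]
66 49 [-10.3  -9.2   3.8] [-15.4  14.8  20.4]
72 54 [-37.4  -9.5  28.3] [-15.9   8.9  20.7]
78 82 [-37.8  -8.9  34.5] [-11.7  10.   21.1]
84 75 [-37.4  -9.3  33.3] [-15.5   9.8  20.7]
90 74 [-37.3  -9.3  35.3] [-13.2  10.3  21. ]
96 76 [-37.2  -8.8  39. ] [-11.3  10.3  20.9]
102 109 [-36.6  -4.9  31.4] [-13.1   9.9  20.5]
108 92 [-33.4  -0.7  32.2] [-12.    6.1  17.7]
114 3
```

View pics/c2.png

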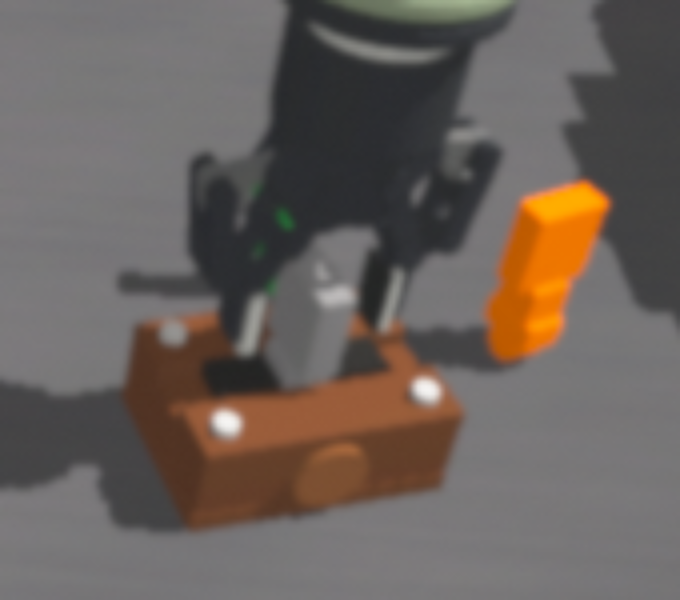

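The blade (crop 310,320) stands centred between the pads (250,325 and 390,300), with the tips above the cheeks. Next I'll narrow the opening and rock towards +y in steps by pushing with one pad.

send_rows(
  deltas=[
    [0, 0, 0, 0, 4.5],
    [0, 0, 0, 0, 4.5],
    [0, 0.4, 0, 0, 4.5],
    [0, 0.4, 0, 0, 4.5],
    [0, 0.4, 0, 0, 4.5],
    [0, 0.3, 0, 0, 4.5],
    [0, 0.3, 0, 0, 4.5],
    [0, 0.3, 0, 0, 4.5],
    [0, 0.2, 0, 0, 4.5],
    [0, 0.2, 0, 0, 4.5],
    [0, 0, 0, 0, 4.5],
    [0, 0, 0, 0, 4.5],
  ],
)

```text
t: 4.85
eef_pos: [563.8, 304.0, 68.6]
ee_rot: [0.0, -0.166, 0.986, -0.001]
wrist_force: [2.7, -4.6, 6.2]
grip_width: 45.0
grip_force: 3.0
```

```bash
cat >> h.py <<'E'
def prof(side,save=None):
    s,m,bx,by,z=tilt('scene',save)
    zz=[];yy=[]
    for z0 in range(62,116,5):
        k=m&(z>=z0)&(z<z0+5)&(bx>0)
        if k.sum()>3: print(z0,k.sum(),np.round(np.percentile(by[k],[2,10,25,50,75,95]),1))
    return s
E
python3 - <<'E'
from h import *
s=prof(1,'pics/s2.png'); cv2.imwrite('pics/c3.png',cv2.resize(s[150:300,330:500],None,fx=4,fy=4)[:600])
E
```

```text
t 4.85 tcp [563.8 304.   68.6] xhead -160.9 q [ 0.    -0.166  0.986 -0.001] F [ 2.7 -4.6  6.2] w 45.0 gf 2.9553908269735985
62 25 [-3.8 -1.4 -0.4  3.9 10.  13.4]
67 28 [-5.7 -2.2 -0.5  0.7  8.3 15.4]
72 34 [-7.9 -6.2 -1.7  0.8  8.1 16.6]
77 37 [-8.8 -5.3 -2.   0.9 11.6 45.3]
82 45 [-6.8 -5.4 -1.   2.8 13.  47.7]
87 39 [-5.6 -4.4  1.7  3.4 12.7 47.7]
92 53 [-6.6 -5.1  2.6  4.6 14.3 47. ]
97 44 [-6.4 -4.3  3.8  4.8 14.5 47.1]
102 63 [-6.4 -2.6  5.2 12.2 20.1 47.9]
107 56 [-6.6  4.9  6.9 10.7 14.4 18.8]
```

View pics/c3.png

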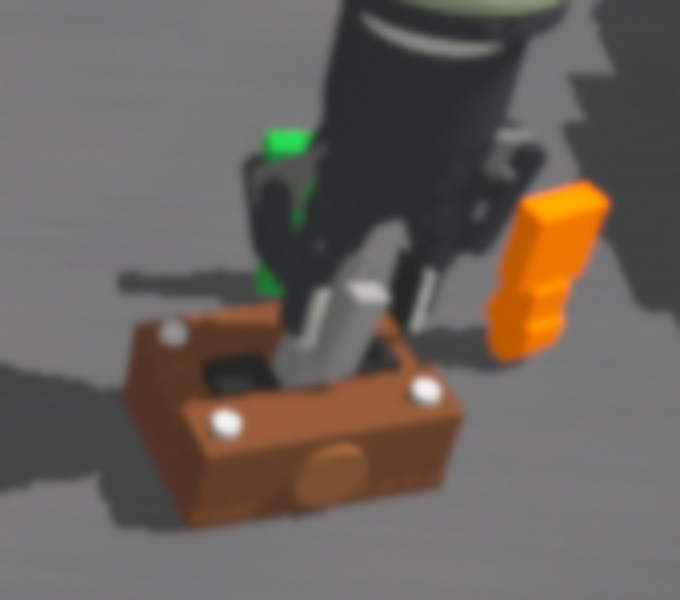

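The bung leans about 9° towards +y, seen as the blade top shifting right at crop (370,290). It needs about 4 mm more.

send_rows(
  deltas=[
    [0, 0.15, 0, 0, 4.5],
    [0, 0.15, 0, 0, 4.5],
    [0, 0.15, 0, 0, 4.5],
    [0, 0, 0, 0, 4.5],
    [0, 0, 0, 0, 4.5],
    [0, 0, 0, 0, 4.5],
  ],
)

```text
t: 5.5
eef_pos: [562.4, 308.2, 68.7]
ee_rot: [0.0, -0.166, 0.986, -0.001]
wrist_force: [1.9, -5.6, 7.3]
grip_width: 45.1
grip_force: 3.5
```

Run:
```python
from h import *
prof(1,'pics/s3.png')
```

```text
t 5.5 tcp [562.4 308.2  68.7] xhead -160.9 q [ 0.    -0.166  0.986 -0.001] F [ 1.9 -5.6  7.3] w 45.1 gf 3.4626666916301474
62 25 [-1.7  0.   1.8  3.7 11.2 17.3]
67 31 [-1.   1.3  3.1  7.2 14.  19.4]
72 32 [-3.2 -1.2  2.8  5.6 12.7 19.4]
77 36 [-3.6 -1.3  2.   5.6 10.4 20.6]
82 46 [-3.3 -0.6  5.5  7.5 14.4 23.4]
87 38 [-1.9 -0.7  7.6  9.  12.7 21.4]
92 44 [-2.5 -1.1  7.   9.9 16.6 24.3]
97 52 [-1.8  0.1  9.7 11.3 17.2 26.9]
102 75 [ 0.   6.3 12.2 19.8 24.9 29. ]
107 35 [-3.4  4.6 12.7 14.8 17.4 20.9]
```

send_rows(
  deltas=[
    [0, 0.06, 0, 0, 4.5],
    [0, 0, 0, 0, 4.5],
    [0, -0.6, 0, 0, 4.5],
    [0, -0.6, 0, 0, 4.5],
    [0, -0.6, 0, 0, 4.5],
    [0, -0.6, 0, 0, 4.5],
    [0, -0.6, 0, 0, 4.5],
    [0, -0.6, 0, 0, 4.5],
    [0, -0.4, 0, 0, 4.5],
    [0, -0.3, 0, 0, 4.5],
    [0, -0.3, 0, 0, 4.5],
    [0, -0.3, 0, 0, 4.5],
  ],
)

```text
t: 6.75
eef_pos: [577.4, 264.4, 68.7]
ee_rot: [0.0, -0.166, 0.986, 0.001]
wrist_force: [-1.7, 5.1, 5.3]
grip_width: 44.9
grip_force: 3.6
```

send_rows(
  deltas=[
    [0, -0.3, 0, 0, 4.5],
    [0, -0.2, 0, 0, 4.5],
    [0, -0.15, 0, 0, 4.5],
    [0, 0, 0, 0, 4.5],
    [0, 0, 0, 0, 4.5],
    [0, 0, 0, 0, 4.5],
  ],
)

```text
t: 7.35
eef_pos: [579.6, 258.4, 68.9]
ee_rot: [0.0, -0.166, 0.986, 0.001]
wrist_force: [-2.3, 5.6, 7.2]
grip_width: 44.8
grip_force: 3.2
```

Run:
```python
from h import *
s=prof(1,'pics/s4.png'); a=cv2.imread('pics/s3.png')
f=np.hstack([cv2.resize(q[170:280,350:480],None,fx=3,fy=3) for q in(a,s)]); cv2.imwrite('pics/c4.png',f)
```

```text
t 7.35 tcp [579.6 258.4  68.9] xhead -160.9 q [ 0.    -0.166  0.986  0.001] F [-2.3  5.6  7.2] w 44.8 gf 3.2469372657942586
62 22 [-20.5 -20.1 -20.  -18.7 -13.   -7.1]
67 22 [-21.1 -20.7 -20.2 -16.8 -10.   -5.6]
72 24 [-22.  -21.8 -21.4 -18.8 -13.2  -4.6]
77 34 [-49.1 -23.2 -22.5 -19.4 -11.4   7.3]
82 34 [-48.  -23.9 -23.5 -18.7  -9.8   3.1]
87 36 [-32.2 -24.3 -24.1 -16.8  -9.1   7. ]
92 42 [-49.3 -25.9 -24.6 -17.7  -9.8   7.6]
97 38 [-32.4 -26.5 -25.6 -16.8  -1.9   7.1]
102 67 [-42.2 -27.  -25.4 -22.1 -14.    1.8]
107 61 [-27.4 -22.8 -19.8 -16.  -12.4  -1.2]
112 4 [ 9.  11.  14.7 18.9 21.8 23.4]
```

View pics/c4.png

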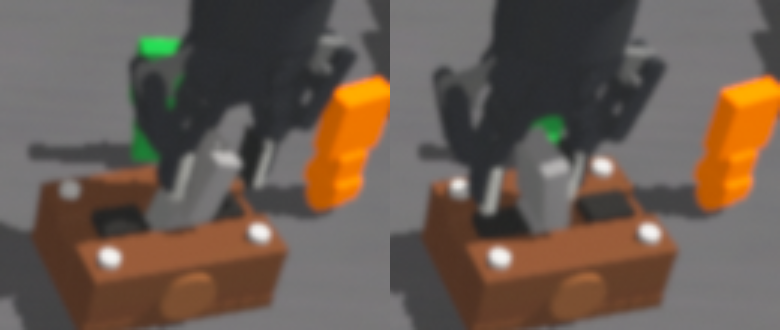

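The left crop shows the +y lean of about 13° and the right crop shows the -y lean, now about 10.8°. The +y cheek has visibly moved back. About 3 mm more is needed on this side.

send_rows(
  deltas=[
    [0, -0.15, 0, 0, 4.5],
    [0, -0.15, 0, 0, 4.5],
    [0, 0, 0, 0, 4.5],
    [0, 0, 0, 0, 4.5],
    [0, 0, 0, 0, 4.5],
  ],
)

```text
t: 7.9
eef_pos: [580.6, 255.6, 68.9]
ee_rot: [0.0, -0.166, 0.986, 0.001]
wrist_force: [-2.0, 5.3, 6.6]
grip_width: 45.1
grip_force: 3.6
```

Run:
```python
from h import *
prof(1,'pics/s5.png')
# cheeks: dark, low saturation at ~z54
i=vision.camera_info('top'); p,d=vision.camera('top'); cv2.imwrite('pics/top5.png',p)
```

```text
t 7.9 tcp [580.6 255.6  68.9] xhead -160.9 q [ 0.    -0.166  0.986  0.001] F [-2.   5.3  6.6] w 45.1 gf 3.5723035829141736
62 25 [-22.8 -22.6 -22.1 -17.8 -12.5  -6.8]
67 24 [-24.2 -23.9 -23.4 -19.3 -12.7  -7. ]
72 22 [-25.2 -24.7 -24.1 -18.8 -10.9  -0.9]
77 33 [-26.5 -26.4 -25.7 -20.8 -12.2   0.1]
82 32 [-27.7 -27.  -25.8 -18.4  -9.8   3.9]
87 42 [-29.1 -28.6 -27.5 -19.4 -10.1  -1.9]
92 40 [-30.1 -29.7 -27.8 -17.2  -5.5   3.5]
97 35 [-31.7 -31.2 -29.  -20.4  -4.5   3.1]
102 85 [-31.9 -31.2 -28.9 -25.3 -19.1  -2.5]
107 31 [-25.5 -23.9 -21.7 -18.2 -16.1  -3.6]
```

The lean is now about 13.5° towards -y and both cheeks should be back. Next I'll re-centre and close, which squares the bung upright.

send_rows(
  deltas=[
    [0, 0.6, 0, 0, 4.5],
    [0, 0.6, 0, 0, 4.5],
    [0, 0.6, 0, 0, 4.5],
    [0, 0.6, 0, 0, 4.5],
    [0, 0.4, 0, 0, 4.5],
    [0, 0, 0, 0, 4.0],
    [0, 0, 0, 0, 3.0],
    [0, 0, 0, 0, 2.4],
    [0, 0, 0, 0, 1.8],
    [0, 0, 0, 0, 1.0],
    [0, 0, 0, 0, 1.0],
    [0, 0, 0, 0, 1.0],
  ],
)

```text
t: 9.2
eef_pos: [571.6, 280.6, 68.4]
ee_rot: [0.0, -0.166, 0.986, -0.0]
wrist_force: [-0.5, 0.1, 2.2]
grip_width: 17.4
grip_force: 58.5
```

Run:
```python
from h import *
s=prof(1,'pics/s6.png'); p,d=vision.camera('top')
f=np.zeros((330,780,3),np.uint8); f[:,:390]=cv2.resize(s[170:280,350:480],None,fx=3,fy=3); f[:315,390:]=cv2.resize(p[165:228,145:223],None,fx=5,fy=5); cv2.imwrite('pics/c5.png',f)
```

```text
t 9.2 tcp [571.6 280.6  68.4] xhead -160.9 q [ 0.    -0.166  0.986 -0.   ] F [-0.5  0.1  2.2] w 17.4 gf 58.47940921783447
62 19 [-15.8 -12.1 -10.3  -7.9  -1.9   3.5]
67 31 [-17.1 -16.1 -10.9  -9.6  -3.    2.7]
72 34 [-21.8 -17.7 -15.9  -9.9  -2.4   5.1]
77 35 [-16.9 -16.2 -13.4  -9.6  -2.7   9. ]
82 38 [-18.2 -15.8 -12.1  -9.8  -1.5  17.1]
87 39 [-17.1 -16.4 -11.5  -8.8  -0.2  17.2]
92 38 [-18.  -16.6 -11.   -9.6  -0.7  16.9]
97 34 [-17.2 -16.4 -11.2  -9.4   0.2  13.9]
102 40 [-15.5 -13.6  -9.8  -4.4   3.8  11.9]
107 73 [-15.   -9.3  -6.3  -1.4   3.2  18.4]
```

View pics/c5.png

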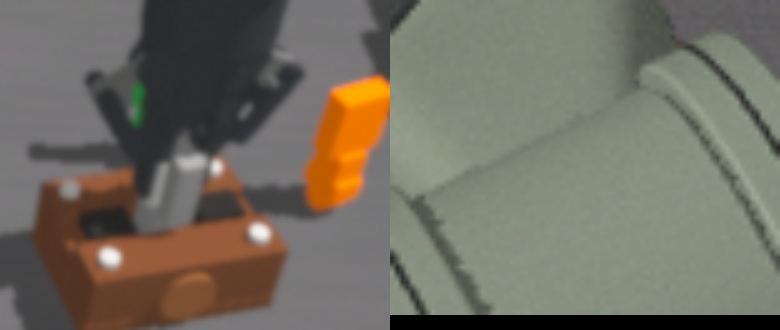

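The bung is upright and gripped at crop (180,195), width 17.4 mm at 58 N; the arm blocks the top view. I'll start a slow straight lift and watch the force.

send_rows(
  deltas=[
    [0, 0, -0.2, 0, 1.0],
    [0, 0, -0.3, 0, 1.0],
    [0, 0, -0.5, 0, 1.0],
    [0, 0, 0, 0, 1.0],
  ],
)

```text
t: 9.7
eef_pos: [571.8, 280.8, 79.0]
ee_rot: [0.0, -0.166, 0.986, 0.0]
wrist_force: [-0.7, -0.6, -1.3]
grip_width: 17.1
grip_force: 58.4
```

The bung lifts freely, with about 1.3 N of load.

send_rows(
  deltas=[
    [0, 0, -0.8, 0, 1.0],
    [0, 0, -1.0, 0, 1.0],
    [0, 0, -1.0, 0, 1.0],
    [0, 0, -1.0, 0, 1.0],
    [0, 0, -1.0, 0, 1.0],
    [0, 0, -1.2, 0, 1.0],
    [0, 0, -1.5, 0, 1.0],
    [0, 0, -1.5, 0, 1.0],
    [0, 0, -1.5, 0, 1.0],
    [0, 0, -1.5, 0, 1.0],
    [0, 0, -1.0, 0, 1.0],
    [0, 0, 0, 0, 1.0],
  ],
)

```text
t: 10.9
eef_pos: [571.9, 280.9, 209.7]
ee_rot: [0.001, -0.166, 0.986, 0.0]
wrist_force: [-0.3, 0.9, -2.8]
grip_width: 17.1
grip_force: 58.4
```

Run:
```python
from h import *
s=st(); print(np.round(s['q'],2))
s,*_=[vision.camera('scene')[0]]; cv2.imwrite('pics/c6.png',s)
```

```text
t 10.9 tcp [571.9 280.9 209.7] xhead -160.9 q [ 0.001 -0.166  0.986  0.   ] F [-0.3  0.9 -2.8] w 17.1 gf 58.441221714019775
[-0.38  0.84 -0.3   1.26  0.25  1.08  1.2 ]
```

View pics/c6.png

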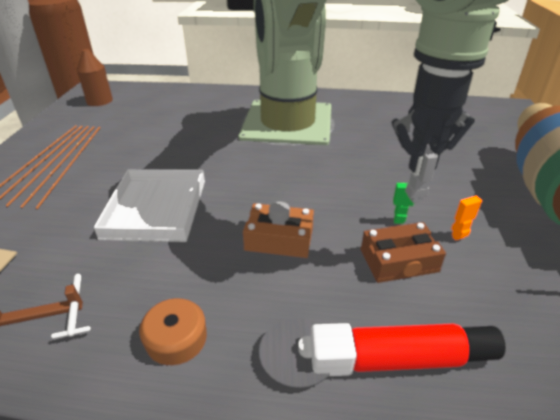

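The bung hangs in the gripper at (420,180), clear of the emptied block at (402,245), and the round bung is still seated at (280,212). Next, travel to the tray.

send_rows(
  deltas=[
    [0.7, -1.2, 0, 0, 1.0],
    [1.4, -2.4, 0, 0, 1.0],
    [1.4, -2.4, 0, 0, 1.0],
    [1.4, -2.4, 0, 0, 1.0],
    [1.4, -2.4, 0, 0, 1.0],
    [1.4, -2.4, 0, 0, 1.0],
    [1.4, -2.4, 0, 0, 1.0],
    [1.4, -2.4, 0, 0, 1.0],
    [1.4, -2.4, 0, 0, 1.0],
    [1.4, -2.4, 0, 0, 1.0],
    [1.4, -2.4, 0, 0, 1.0],
    [1.4, -2.4, 0, 0, 1.0],
  ],
)

```text
t: 12.15
eef_pos: [509.0, -33.9, 207.7]
ee_rot: [-0.001, -0.166, 0.986, 0.0]
wrist_force: [0.3, 0.0, -1.6]
grip_width: 17.4
grip_force: 58.5
```

send_rows(
  deltas=[
    [1.4, -2.4, 0, 0, 1.0],
    [1.4, -2.4, 0, 0, 1.0],
    [1.4, -2.4, 0, 0, 1.0],
    [1.4, -2.4, 0, 0, 1.0],
    [1.4, -2.4, 0, 0, 1.0],
    [1.4, -2.4, 0, 0, 1.0],
    [1.4, -2.4, 0, 0, 1.0],
    [1.4, -2.4, 0, 0, 1.0],
    [0.7, -0.7, 0, 0, 1.0],
    [0, 0, 0, 0, 1.0],
    [0, 0, 0, 0, 1.0],
    [0, 0, 0, 0, 1.0],
  ],
)

```text
t: 13.35
eef_pos: [462.7, -258.6, 208.3]
ee_rot: [0.0, -0.167, 0.986, 0.0]
wrist_force: [0.7, 0.0, -1.5]
grip_width: 17.4
grip_force: 58.7
```

send_rows(
  deltas=[
    [0, 0, 1.0, 0, 1.0],
    [0, 0, 2.0, 0, 1.0],
    [0, 0, 2.0, 0, 1.0],
    [0, 0, 2.0, 0, 1.0],
    [0, 0, 2.0, 0, 1.0],
    [0, 0, 2.0, 0, 1.0],
    [0, 0, 1.4, 0, 1.0],
    [0, 0, 1.0, 0, 1.0],
    [0, 0, 0.5, 0, 1.0],
    [0, 0, 0.2, 0, 1.0],
    [0, 0, 0, 0, 1.0],
    [0, 0, 0, 0, 1.0],
  ],
)

```text
t: 14.55
eef_pos: [462.5, -259.9, 67.8]
ee_rot: [0.0, -0.166, 0.986, -0.0]
wrist_force: [0.6, 0.7, -1.2]
grip_width: 17.2
grip_force: 58.7
```

send_rows(
  deltas=[
    [0, 0, 0.2, 0, 1.0],
    [0, 0, 0.15, 0, 1.0],
    [0, 0, 0, 0, 1.0],
    [0, 0, 0, 0, 3.0],
    [0, 0, 0, 0, 5.0],
    [0, 0, 0, 0, 7.0],
    [0, 0, 0, 0, 8.0],
    [0, 0, 0, 0, 8.0],
    [0, 0, 0, 0, 8.0],
  ],
)

```text
t: 15.45
eef_pos: [462.3, -259.8, 63.8]
ee_rot: [-0.0, -0.166, 0.986, -0.0]
wrist_force: [-0.1, -0.2, 1.2]
grip_width: 79.8
grip_force: 0.0
```

send_rows(
  deltas=[
    [0, 0, -0.5, 0, 8.0],
    [0, 0, -1.5, 0, 8.0],
    [0, 0, -2.0, 0, 8.0],
    [0, 0, -2.0, 0, 8.0],
    [0, 0, -2.5, 0, 8.0],
    [0, 0, -3.0, 0, 8.0],
    [0, 0, -3.0, 0, 8.0],
    [0, 0, -2.0, 0, 8.0],
    [0, 0, 0, 0, 8.0],
    [0, 0, 0, 0, 8.0],
    [0, 0, 0, 0, 8.0],
    [0, 0, 0, 0, 8.0],
  ],
)

```text
t: 16.65
eef_pos: [462.0, -259.6, 228.2]
ee_rot: [-0.001, -0.166, 0.986, 0.0]
wrist_force: [-0.3, 0.1, 0.2]
grip_width: 80.1
grip_force: 0.0
```

Run:
```python
from h import *
st(); s=vision.camera('scene')[0]; cv2.imwrite('pics/c7.png',s)
```

```text
t 16.65 tcp [ 462.  -259.6  228.2] xhead -160.9 q [-0.001 -0.166  0.986  0.   ] F [-0.3  0.1  0.2] w 80.1 gf 0.0
```

View pics/c7.png

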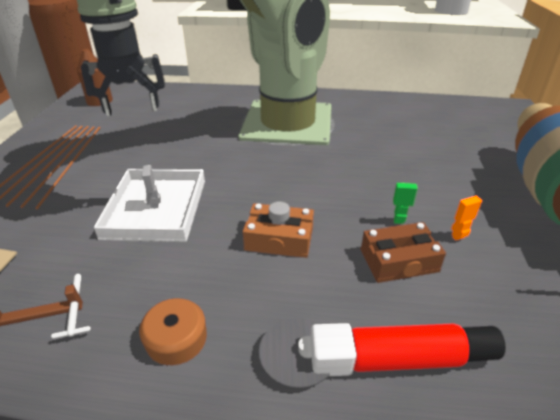

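The bung is in the tray at (150,187), the gripper is clear, the round bung is still seated at (280,212) and the look-alikes haven't moved. Before handing in I'll check that the bung is at rest.

send_rows(
  deltas=[
    [0, 0, 0, 0, 8.0],
    [0, 0, 0, 0, 8.0],
    [0, 0, 0, 0, 8.0],
    [0, 0, 0, 0, 8.0],
    [0, 0, 0, 0, 8.0],
    [0, 0, 0, 0, 8.0],
    [0, 0, 0, 0, 8.0],
    [0, 0, 0, 0, 8.0],
    [0, 0, 0, 0, 8.0],
    [0, 0, 0, 0, 8.0],
  ],
)

```text
t: 17.7
eef_pos: [462.3, -259.8, 228.8]
ee_rot: [-0.0, -0.166, 0.986, -0.0]
wrist_force: [-0.2, -0.8, 0.3]
grip_width: 80.3
grip_force: 0.0
```

Run:
```python
from h import *
a=cv2.imread('pics/c7.png'); b,d=vision.camera('scene'); D=cv2.absdiff(a,b).max(2)[165:240,95:210]
print('changed px in tray',(D>25).sum()); X=cloud(d,vision.camera_info('scene'))
m=(abs(X[...,0]-465)<85)&(abs(X[...,1]+258)<80)&(X[...,2]>20)&(X[...,2]<130); Q=X[m]
print(m.sum(),np.round(Q.min(0),0),np.round(Q.max(0),0))
c=a.copy()
if (D>25).sum()<15: print(arm.hand_in())
```

```text
changed px in tray 0
478 [ 440. -275.   20.] [ 485. -243.  105.]
the job is handed in; nothing more can be done
None
```

The blade-headed bung was rocked about 13° each way by camera estimate, lifted freely out of the block, and left standing still in the aluminium tray; the round-headed bung stayed seated, and the job was handed in at about 18 s.

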